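Hold a cuvette rack in the corner of the reading bed

ROBOT

A 6-joint arm with a two-finger parallel gripper is mounted at the origin on a cart in front of the work surface, level with it; the furniture and walls round the work are solid. World frame = base frame: x ahead of the robot, y to its left, z up, the work surface at z = 0. Lengths are in mm, angles in rad, forces in N, time in s.
With the tool pointing down it reaches from about 350 to 875 mm from the base axis. Payload 4.2 kg.
Tool frame: the origin (TCP) lies at the very end of the fingers, on their centre line; the grasp point (between the pads) lies 19 mm behind it; z points along the fingers, x is the direction in which the jaws open and shut, and the axes are right-handed (so a half turn about z gives the same grasp; the last joint's range is limited). The gripper opens to 85 mm and grips with 20 to 120 N. Pads are 22 mm wide; open, the fingers measure 114 mm over their backs; the gripper's body (76 mm by 85 mm) begins 54 mm behind the grasp point. The pads swing forward as they close: fully open they stand 13 mm farther back than shut.
Start: joints at [1.45, 0.385, 0.008, 0, -1.194, -0.259], TCP at [231.676, 580.453, 231.312] pointing down, gripper open.
Joint ranges: [-3.14, 3.14], [-1.21, 2.06], [-1.07, 1.41], [-3.16, 2.05], [-2.99, -0.16], [-3.1, 3.1]. Speed limits (rad/s): [2.79, 2.79, 3.14, 3.14, 3.14, 3.14].

INTERFACE

Orientations are given as a unit quaternion [w, x, y, z].
In Python, from bench import r, optics, job gives the robot as it stands. The module is installed in compiled form; this text tells all that it offers.
- The arm moves only by the tool jog_arm, never from a script. Its argument "targets" is a list of rows, each an object of numbers: "tx", "ty", "tz": the shift along the tool's x, y, z in m; "roll": the turn about the tool's z in rad. A call has 1 to 8 rows; each row is the pose to reach, as a shift and turn from the pose measured when the call began, along the tool's axes at that moment; what a row does not reach only later rows make up. A row lasts 1/10 s, in which the tool goes at most 50 mm and 8.59 degrees, less where a joint would pass 70% of its speed; a pose out of reach is approached as far as the arm can. A call with a gripper value outside its range is refused whole. "gripper" is the opening, from 0 (shut) to 1 (fully open), set as the call begins (left out, the last holds). The fingers move at their own pace and stop on an object; "force" is the grip in N (left out, the last holds). Time passes only in rows, so rows that repeat a pose let the fingers close. It gives the time, the measured TCP pose, the force and the opening at its end, in the units of the state.
- r.get_obs(): the state, without advancing time (a new reading comes with each control period).
- optics.read_camera(name): name is "scene" or "top"; returns a dict with "color" (384x512x3 uint8, red, green, blue), "depth" (384x512 float32, mm along the optical axis (not along the pixel's ray), 0 where there is no reading), "intrinsics" (3x3 intrinsics, pixels), "R" (3x3) and "t" (3): a world point X has camera coordinates R X + t. Camera axes: x right, y down, z forward; pixel columns grow to the right and rows downward; lengths in mm; the calibration is good to about 2 mm. A picture is of the moment at which its call begins.
- job.hand_in(): hands the job in, once; it reports no verdict.
The state is a dict: "clock": time; "joints": joint angles; "joint_velocities": joint speeds; "effort": joint torques, N m; "tool_pos": TCP position; "ee_rot": TCP orientation; "force": force on the tool from outside, world axes, zero at the start; "moment": the same for the moment, N m; "width": finger opening in mm.
Only numpy, scipy, OpenCV 4.12 (cv2) and the standard library are available. Lean on these libraries where they do the work, as an engineer would, in place of code of your own. Each camera call takes 0.05 s, during which the arm holds its last target.

TASK

Pick up the black cuvette rack and set it down flat in the shallow bed of the grey metal fixture, then slide it home into the corner so that its long side presses on the long steel stop and its end on the short one. Finish while still holding it there, pushed firmly but not forced against both stops at once; do not let go. Leave the bottle, the vial, the timer and the sample cup where they stand.

Things in the scene. Friction and masses are not known exactly. Their poses are not given: they have to be found in the camera images.
- cuvette_rack: black bar 28 mm wide (x) by 104 mm long (y); its solid body is 20 mm high, with small grey cuvettes showing 6 mm above that (look only, not solid). Weighs about 90 g; drags on floor and stops (friction coefficient about 0.5 to 0.7): slide it with little push downwards. Lies flat on the worktop at the start. Origin: centre of its underside; z up. Either way round is right in the bed.
- reading_bed: metal fixture, fixed on the worktop, 58 mm (x) by 134 mm (y), z up. Origin: centre of its underside. Bed floor 12 mm above it, 38 x 114 mm (x -23 to +15, y -61 to +53 mm), 10 mm more than the rack each way. Bounded by steel stops at +x (long) and +y (end), by a lip 4 mm above the floor at -x and -y; the -x lip is open at y -29 to +31 mm for a finger. Rack home: long axis along y, origin at (1, 1, 12) mm.
- long_stop: long stop on the fixture's +x side: two rigid steel blocks in line, 14 mm high above the bed floor, 14 mm thick, one each side of a 60 mm finger gap. Origin: on the plane of its contact face, at bed-floor height, in the middle of the gap; axes as the fixture's; the rack presses on it towards +x.
- end_stop: end stop on the fixture's +y side: one rigid steel block 52 mm long, 14 mm high above the bed floor, 14 mm thick. Origin: on its contact face at bed-floor height; axes as the fixture's; the rack presses on it towards +y.
- bed_corner (a point): the inner corner of the bed at floor height, where the planes of the two stops' contact faces meet
- small_bottle: white reagent bottle with red cap, 34 mm across, 62 mm high; bystander; origin centre of underside
- vial: white vial with teal cap, 37 mm across, 66 mm high; bystander; origin centre of underside
- kitchen_timer: flat white timer, 64 x 66 x 19 mm; bystander; origin centre of underside
- sample_cup: small grey sample cup, 25 mm across, 26 mm high; bystander; origin centre of underside
Not all that is in view belongs to the job. Several things have the shape of the reading_bed; the one meant has the colours described above. Of the things that look like the cuvette_rack, the larger one is meant.

How it is judged (in metres and radians):
On the way, in this order (a step that is already met when the one before it is completed fails the run):
1. the rack is lifted clear of the worktop (height (world z) of cuvette_rack above 0.03 m and contact force between the fingers and cuvette_rack above 1 N), for 0.1 s.
2. the rack is set down flat inside the bed (z of cuvette_rack in the frame of reading_bed between 0.009 and 0.015 m and angle between cuvette_rack's own z axis and vertical below 0.06 rad and x of cuvette_rack in the frame of reading_bed between -0.0125 and 0.0045 m and y of cuvette_rack in the frame of reading_bed between -0.0125 and 0.0045 m), for 0.1 s.
At the end, for the whole second after the job is handed in: the rack lies flat on the bed floor (within 3 mm and 0.06 rad), within 2.5 mm of home against both stops and parallel to them within 0.035 rad, at rest, still touched by the fingers, and pressed with more than 1 N on the long stop and more than 1 N on the end stop at once (z of cuvette_rack in the frame of reading_bed between 0.009 and 0.015 m and angle between cuvette_rack's own z axis and vertical below 0.06 rad and x of cuvette_rack in the frame of reading_bed between -0.0015 and 0.0035 m and y of cuvette_rack in the frame of reading_bed between -0.0015 and 0.0035 m and angle between the y axis of cuvette_rack and the y axis of reading_bed, either way round below 0.035 rad and linear speed of cuvette_rack below 0.01 m/s and contact force between cuvette_rack and long_stop above 1 N and contact force between cuvette_rack and end_stop above 1 N and contact force between the fingers and cuvette_rack above 1 N); the arm keeps its last pose, push and grip.
It fails at once if the rack is forced against a stop with more than 50 N (contact force between cuvette_rack and long_stop above 50 N or contact force between cuvette_rack and end_stop above 50 N).
It fails at once if a bystander (bottle, vial, timer, cup) is moved more than 20 mm (distance of any of small_bottle, vial, kitchen_timer, sample_cup from where it was at the start of the episode above 0.02 m).
It also fails if it takes over 64 s, if anything falls off the work surface, if the arm or the gripper's body presses on something with over 40 N, if the wrist force passes 120 N, or if a joint passes its speed limit or range.

## Working session

There is one attempt and no reset: what is moved stays moved. The work goes in short steps, Python scripts to look and compute and a tool call to move; the robot and the scene stay as the last step left them, time stands still between calls to the robot, and variables do not carry over. Pictures are saved under pics/ and viewed, and the job is handed in when it is done.

Besides the shell and the picture viewer there is one more tool, called after "Request:" by a JSON object that holds its "fn" and its "kwargs", one argument or row to a line. jog_arm: Moves the arm, as the interface text tells. Its arguments: {"type":"object","properties":{"targets":{"type":"array","items":{"type":"object","properties":{"tx":{"type":"number"},"ty":{"type":"number"},"tz":{"type":"number"},"roll":{"type":"number"}}}},"gripper":{"type":"number"},"force":{"type":"number"}},"required":["targets"]}

```bash
mkdir -p pics
python3 - <<'E'
from bench import r,optics,job
import cv2,numpy as np
print(r.get_obs())
for n in("scene","top"):
    c=optics.read_camera(n); cv2.imwrite(f"pics/{n}0.png",c["color"][:,:,::-1]); np.savez(f"{n}0.npz",**c)
    print(n,c["intrinsics"],c["R"],c["t"])
E
```

```text
{'clock': 0.0, 'joints': array([ 1.44961602e+00,  3.85543499e-01,  6.59541019e-03, -4.85552125e-04,
       -1.19400084e+00, -2.58573661e-01]), 'joint_velocities': array([ 0.0019599 , -0.00117023, -0.0005538 ,  0.00012047,  0.00048748,
        0.00087875]), 'effort': array([-1.68535394e-04, -3.92291451e+01,  1.88410914e+01,  4.18622777e+00,
       -4.56587411e-03, -3.45821611e-06]), 'tool_pos': array([231.46549104, 579.91571814, 230.21956321]), 'ee_rot': array([-8.77158140e-04, -5.60865798e-01,  8.27906001e-01, -6.63277860e-04]), 'force': array([-0.41521484,  0.60185939, -0.00312038]), 'moment': array([0.04058518, 0.0038257 , 0.04785407]), 'width': 85.78534634602745}
scene [[476.39861793   0.         259.10696598]
 [  0.         476.39861793 191.90084711]
 [  0.           0.           1.        ]] [[ 0.08980763 -0.99593835  0.00643413]
 [-0.86588978 -0.08126942 -0.49358907]
 [ 0.49210718  0.03875682 -0.86967145]] [ -39.85337447  486.51019448 1224.51636679]
top [[347.74421691   0.         250.54013725]
 [  0.         347.74421691 192.75135566]
 [  0.           0.           1.        ]] [[ 0.01025499 -0.99994056  0.00370359]
 [-0.97690172 -0.01080916 -0.21341554]
 [ 0.21344288 -0.00142946 -0.9769545 ]] [ -12.91249159  555.66896226 1140.85023967]
```

View pics/scene0.png

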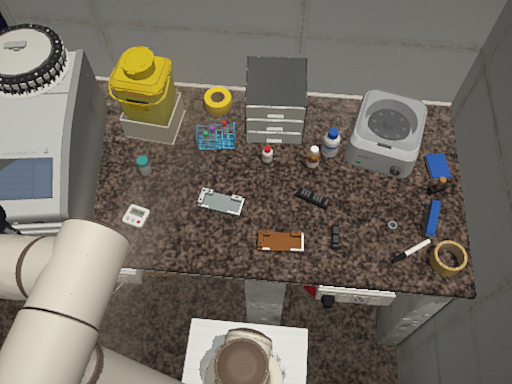

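View pics/top0.png

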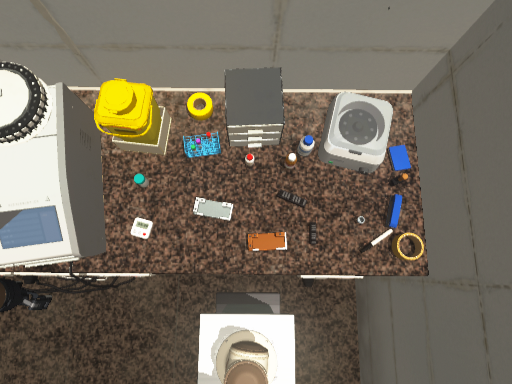

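Scene: grey fixture near (220,202), orange decoy (281,240), large black rack (312,198), small one (335,236). Top: (213,209), (267,241), (292,198), (313,233). Zooming in.

Run:
```python
import cv2,numpy as np
s=np.load("scene0.npz")["color"][:,:,::-1];t=np.load("top0.npz")["color"][:,:,::-1]
a=cv2.resize(s[170:260,185:345],None,fx=5,fy=5,interpolation=cv2.INTER_CUBIC)
b=cv2.resize(t[180:260,180:330],None,fx=5,fy=5,interpolation=cv2.INTER_CUBIC)
cv2.imwrite("pics/s0z.png",a);cv2.imwrite("pics/t0z.png",b)
```

```text
(no output)
```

View pics/s0z.png

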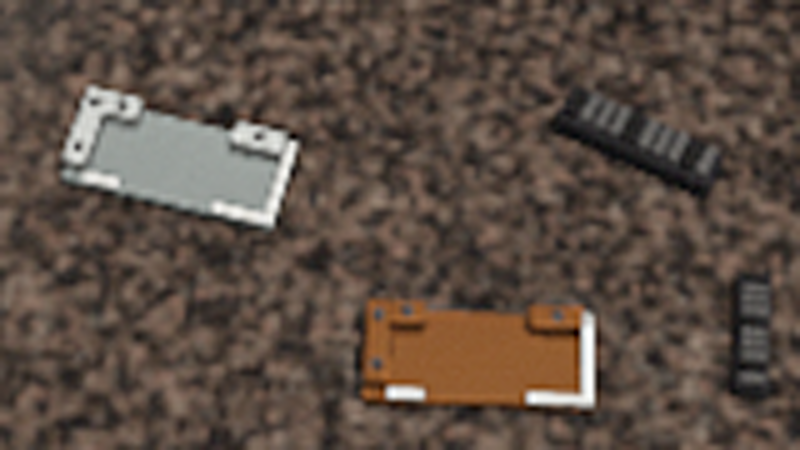

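View pics/t0z.png

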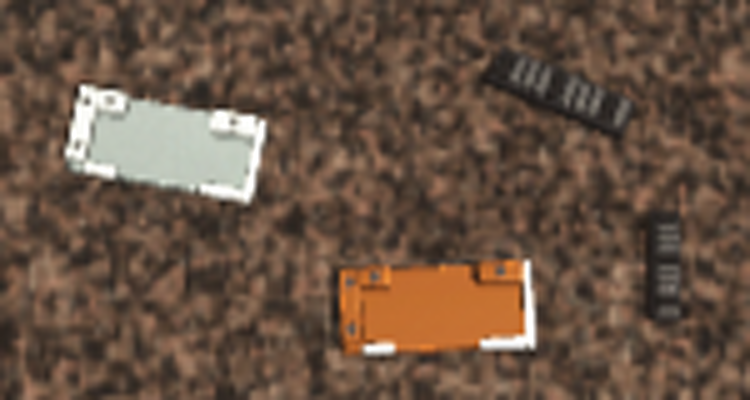

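```bash
cat > h.py <<'E'
import cv2,numpy as np
def pts(c):
    K,R,t,d=c["intrinsics"],c["R"],c["t"],c["depth"]
    v,u=np.mgrid[:d.shape[0],:d.shape[1]]
    X=np.stack([(u-K[0,2])/K[0,0]*d,(v-K[1,2])/K[1,1]*d,d],-1)
    return (X-t)@R
def cast(c,uv,z):
    K,R,t=c["intrinsics"],c["R"],c["t"]
    uv=np.atleast_2d(uv).astype(float)
    d=np.c_[(uv-[K[0,2],K[1,2]])/[K[0,0],K[1,1]],np.ones(len(uv))]@R
    o=-R.T@t
    return o+d*((z-o[2])/d[:,2])[:,None]
E
python3 - <<'E'
from h import *
boxes={"scene":dict(bed=(194,184,248,220),rack=(293,184,334,212)),"top":dict(bed=(190,194,236,223),rack=(274,187,310,210))}
for n in("scene","top"):
    c=np.load(n+"0.npz"); P=pts(c); hsv=cv2.cvtColor(c["color"],cv2.COLOR_RGB2HSV)
    for k,(a,b,a2,b2) in boxes[n].items():
        Q=P[b:b2,a:a2]; H=hsv[b:b2,a:a2]
        print(n,k,"bg z",np.median(Q[0,:,2]).round(1))
        if k=="bed": m=(H[...,2]>125)&(H[...,1]<60)
        else: m=(Q[...,2]>8)
        m=cv2.morphologyEx(m.astype(np.uint8),cv2.MORPH_OPEN,np.ones((2,2))) 
        lab=cv2.connectedComponentsWithStats(m)
        i=1+np.argmax(lab[2][1:,4]); m=lab[1]==i
        q=Q[m]; print(" n",m.sum(),"z pct",np.percentile(q[:,2],[2,10,25,50,75,90,98]).round(1))
        for nm,qq in (("depth",q),("hi",q[q[:,2]>20 if k=="bed" else q[:,2]>14])):
            r=cv2.minAreaRect(qq[:,:2].astype(np.float32)); print(" ",nm,np.round(r[0],1),np.round(r[1],1),round(r[2],2))
        v,u=np.nonzero(m); 
        for z in ((12,26) if k=="bed" else (0,20)):
            w=cast(c,np.c_[u+a,v+b],z); r=cv2.minAreaRect(w[:,:2].astype(np.float32)); print("  z",z,np.round(r[0],1),np.round(r[1],1),round(r[2],2),"mean",w.mean(0).round(1))
E
```

```text
scene bed bg z 1.4
 n 743 z pct [ 2.   9.2 11.8 14.4 18.3 26.6 30.9]
  depth [181.8  74.1] [746.  140.8] 8.01
  hi [181.8  74.1] [746.5 137.7] 8.26
  z 12 [508.6 123.1] [139.2  67.2] 80.47 mean [506.1 121.4  12. ]
  z 26 [501.2 121.3] [137.7  66.5] 80.47 mean [498.7 119.6  26. ]
scene rack bg z 2.0
 n 320 z pct [ 2.7  9.5 17.2 22.5 27.6 30.1 33.6]
  depth [ 194.8 -131.2] [103.4 756.5] 85.13
  hi [ 195.  -128.8] [ 98.5 756.5] 85.13
  z 0 [ 554.5 -161.9] [106.3  35. ] 66.71 mean [ 554.9 -161.9    0. ]
  z 20 [ 543.3 -160.1] [104.7  34.5] 66.71 mean [ 543.7 -160.2   20. ]
top bed bg z 0.8
 n 641 z pct [-1.6  6.5 10.2 12.2 15.2 23.9 27.4]
  depth [447.6  62.9] [303.7 118.5] 46.02
  hi [445.2  64.3] [304.5 107.7] 45.01
  z 12 [504.3 123.7] [136.7  63.1] 80.62 mean [504.3 122.9  12. ]
  z 26 [502.  122.2] [135.1  62.4] 80.62 mean [501.9 121.5  26. ]
top rack bg z -0.5
 n 240 z pct [-0.2  7.7 17.3 21.7 25.5 27.4 30.3]
  depth [ 419.7 -109.2] [104.8 300.1] 68.43
  hi [ 420.7 -106.3] [ 98.8 299.8] 68.43
  z 0 [ 548.2 -160. ] [104.8  31.7] 66.73 mean [ 548.7 -160.3    0. ]
  z 20 [ 544.1 -157.5] [103.1  31.2] 66.73 mean [ 544.6 -157.8   20. ]
```

```bash
cat > m.py <<'E'
from h import *
def lines(c,box,kind,S=6):
    a,b,a2,b2=box
    im=cv2.resize(c["color"][b:b2,a:a2],None,fx=S,fy=S,interpolation=cv2.INTER_LINEAR)
    H=cv2.cvtColor(im,cv2.COLOR_RGB2HSV)
    if kind=="bed": m=(H[...,2]>120)&(H[...,1]<70)
    else: m=(H[...,2]<58)|((H[...,1]<40))
    m=cv2.morphologyEx(m.astype(np.uint8),cv2.MORPH_OPEN,np.ones((S*2,S*2)))
    m=cv2.morphologyEx(m,cv2.MORPH_CLOSE,np.ones((S*2,S*2)))
    lab=cv2.connectedComponentsWithStats(m); i=1+np.argmax(lab[2][1:,4]); m=(lab[1]==i).astype(np.uint8)
    vis=im.copy(); cs,_=cv2.findContours(m,0,1); cv2.drawContours(vis,cs,-1,(255,0,0),1)
    p=cs[0][:,0].astype(float); uv=(p+.5)/S-.5+[a,b]
    return uv,vis
def fit(c,uv,yaw,ztop):
    # y lines: far(+x') at ztop, near at 0
    cy,sy=np.cos(yaw),np.sin(yaw); Rm=np.array([[cy,sy],[-sy,cy]])
    def ext(z):
        q=cast(c,uv,z)[:,:2]@Rm.T; return q
    return ext(ztop),ext(0)
E
python3 - <<'E'
from m import *
boxes={"scene":dict(bed=(190,180,252,224),rack=(289,182,338,214)),"top":dict(bed=(186,192,240,226),rack=(270,184,312,212))}
for n in boxes:
    c=np.load(n+"0.npz")
    for k in boxes[n]:
        uv,vis=lines(c,boxes[n][k],k); cv2.imwrite(f"pics/m_{n}_{k}.png",vis[:,:,::-1])
        zt=26 if k=="bed" else 20
        r=cv2.minAreaRect(cast(c,uv,zt)[:,:2].astype(np.float32)); ang=r[2] if r[1][0]>r[1][1] else r[2]+90
        yaw=np.radians(ang-90)
        T,B=fit(c,uv,yaw,zt)
        f=lambda v,lo:np.percentile(v,2 if lo else 98)
        print(n,k,"yaw",np.degrees(yaw).round(2),"top ext",T.min(0).round(1),T.max(0).round(1),"bot ext",B.min(0).round(1),B.max(0).round(1))
        far=T[:,0].max();near=B[:,0].min()
        if k=="bed": yl=T[:,1].max();yr=B[:,1].min()
        else: yl=B[:,1].max();yr=T[:,1].min()
        cx,cyy=(far+near)/2,(yl+yr)/2
        w=np.array([[np.cos(yaw),-np.sin(yaw)],[np.sin(yaw),np.cos(yaw)]])@[cx,cyy]
        print("  size",round(far-near,1),round(yl-yr,1),"centre",w.round(1))
E
python3 - <<'E'
import cv2,numpy as np
I=[cv2.imread(f"pics/m_{n}_{k}.png") for n in("scene","top") for k in("bed","rack")]
W=max(a.shape[1]+b.shape[1] for a,b in (I[:2],I[2:]))
rows=[]
for a,b in (I[:2],I[2:]):
    h=max(a.shape[0],b.shape[0]); R=np.zeros((h,W,3),np.uint8);R[:a.shape[0],:a.shape[1]]=a;R[:b.shape[0],a.shape[1]:a.shape[1]+b.shape[1]]=b;rows.append(R)
cv2.imwrite("pics/mm.png",np.vstack(rows))
E
```

```text
scene bed yaw -9.58 top ext [442.2 135.4] [510.9 276.7] bot ext [454.6 139.7] [524.7 283.9]
  size 56.3 137.0 centre [510.7 124.9]
scene rack yaw -24.97 top ext [535.6  31. ] [582.1 142.4] bot ext [546.1  33.3] [593.4 146.4]
  size 36.1 115.5 centre [ 548.8 -157.7]
top bed yaw -9.77 top ext [443.3 138.5] [508.9 278.4] bot ext [446.5 140.5] [513.5 283.4]
  size 62.4 137.9 centre [506.3 125.3]
top rack yaw -21.12 top ext [547.1   1.5] [579.4 108.4] bot ext [ 5.515e+02 -1.000e-01] [584.4 108.5]
  size 28.0 107.0 centre [ 547.3 -152.4]
```

View pics/mm.png

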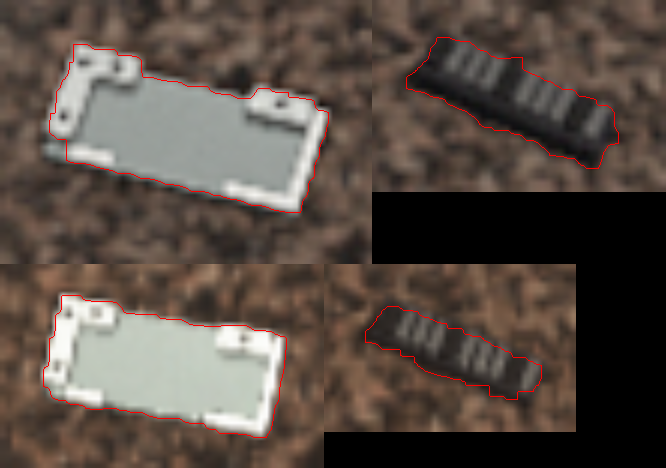

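Bed masks follow the fixture well; the colour mask on the rack is ragged, so I use the height-mask rectangle: rack near (547,-159.5), yaw -23.3°, bed near (506,125), yaw -9.7°. Sizes agree within a pixel per edge.

```bash
cat > goal.py <<'E'
import numpy as np
from bench import r
from scipy.spatial.transform import Rotation as Ro
def goal(x,y,z,yawx):
    "yawx: world direction (deg) wanted for tool x"
    o=r.get_obs(); w,a,b,c=o["ee_rot"]; R=Ro.from_quat([a,b,c,w]).as_matrix()
    d=R.T@(np.array([x,y,z])-o["tool_pos"])/1000
    cur=np.degrees(np.arctan2(R[1,0],R[0,0])); dy=(yawx-cur+180)%360-180
    print("t",o["clock"],"pos",o["tool_pos"].round(1),"yaw",cur.round(2),"tilt",np.degrees(np.arccos(-R[2,2])).round(2),"F",o["force"].round(2),"w",round(o["width"],1),"j",o["joints"].round(2))
    print("shift",d.round(4),"roll",-np.radians(dy).round(4))
E
python3 -c "
from goal import *
goal(547,-159.5,150,156.7)"
```

```text
t 0.1 pos [231.5 580.  230.3] yaw -111.77 tilt 0.11 F [-0.3   0.04  0.18] w 85.4 j [ 1.45  0.39  0.01 -0.   -1.19 -0.26]
shift [ 0.5696 -0.5672  0.0815] roll 1.5975
```

Request:
{"fn": "jog_arm", "kwargs": {
  "targets": [
    {"tx": 0.57, "ty": -0.567, "tz": 0, "roll": 1.5975},
    {"tx": 0.57, "ty": -0.567, "tz": 0, "roll": 1.5975},
    {"tx": 0.57, "ty": -0.567, "tz": 0, "roll": 1.5975},
    {"tx": 0.57, "ty": -0.567, "tz": 0, "roll": 1.5975},
    {"tx": 0.57, "ty": -0.567, "tz": 0, "roll": 1.5975},
    {"tx": 0.57, "ty": -0.567, "tz": 0, "roll": 1.5975},
    {"tx": 0.57, "ty": -0.567, "tz": 0, "roll": 1.5975},
    {"tx": 0.57, "ty": -0.567, "tz": 0, "roll": 1.5975}
  ],
  "gripper": 1
}}

```text
clock: 0.9
tool_pos: [388.4, 210.3, 231.3]
ee_rot: [-0.0, 0.007, 1.0, -0.001]
force: [0.3, 1.3, 0.5]
width: 85.4
```

```bash
python3 -c "
from goal import *
goal(547,-159.5,130,156.7)"
```

```text
t 0.9 pos [388.4 210.3 231.3] yaw 179.17 tilt 0.09 F [0.3  1.29 0.54] w 85.4 j [ 0.87  0.07 -0.41  0.   -1.09 -0.88]
shift [-0.164  -0.3673  0.1018] roll 0.3921
```

Request:
{"fn": "jog_arm", "kwargs": {
  "targets": [
    {"tx": -0.164, "ty": -0.3673, "tz": 0.05, "roll": 0.392},
    {"tx": -0.164, "ty": -0.3673, "tz": 0.05, "roll": 0.392},
    {"tx": -0.164, "ty": -0.3673, "tz": 0.05, "roll": 0.392},
    {"tx": -0.164, "ty": -0.3673, "tz": 0.05, "roll": 0.392},
    {"tx": -0.164, "ty": -0.3673, "tz": 0.05, "roll": 0.392},
    {"tx": -0.164, "ty": -0.3673, "tz": 0.05, "roll": 0.392},
    {"tx": -0.164, "ty": -0.3673, "tz": 0.05, "roll": 0.392},
    {"tx": -0.164, "ty": -0.3673, "tz": 0.05, "roll": 0.392}
  ]
}}

```text
clock: 1.7
tool_pos: [544.4, -154.8, 182.1]
ee_rot: [-0.0, 0.202, 0.979, -0.001]
force: [0.6, 0.4, 0.7]
width: 85.5
```

Run:
```python
from goal import *
from h import *
goal(547,-159.5,130,156.7)
from bench import optics
for n,b in (("scene",(270,150,370,225)),("top",(250,150,340,218))):
    c=optics.read_camera(n); a=c["color"][b[1]:b[3],b[0]:b[2],::-1]
    cv2.imwrite(f"pics/{n}1.png",cv2.resize(a,None,fx=6,fy=6,interpolation=cv2.INTER_CUBIC))
```

```text
t 1.7 pos [ 544.4 -154.8  182.1] yaw 156.7 tilt 0.09 F [0.55 0.41 0.7 ] w 85.5 j [ 0.01  0.33 -0.21  0.   -1.03 -0.42]
shift [-0.0043 -0.0032  0.0521] roll -0.0001
```

View pics/scene1.png

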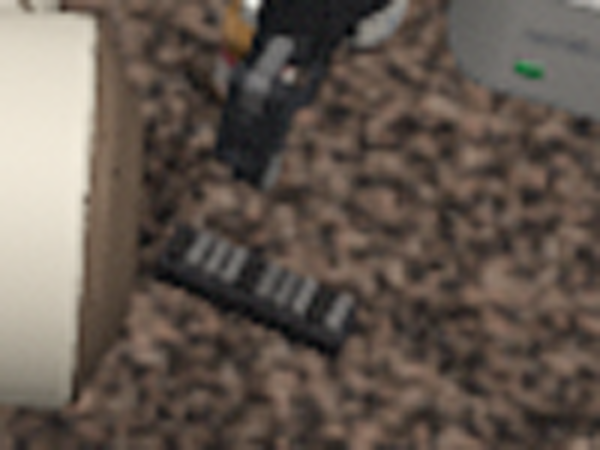

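Run:
```python
from h import *
c=np.load("scene0.npz")
far=cast(c,[[299.8,187.6],[329.6,199.5]],20); nr=cast(c,[[296.2,195.0],[326,208.5]],0)
print(far,nr,far.mean(0),nr.mean(0)); print([np.linalg.norm(a[1]-a[0]) for a in (far,nr)])
t=np.load("top0.npz")
# t0z zoom: offset(180,180)/5
f=lambda p:np.array(p)/5+[180,180]-.4
far=cast(t,f([[503,50],[637,108]]),20); nr=cast(t,f([[486,78],[622,135]]),0)
print(far,nr,far.mean(0),nr.mean(0),[np.linalg.norm(a[1]-a[0]) for a in (far,nr)])
```

```text
[[ 576.78704034 -115.36668095   20.        ]
 [ 543.04377005 -208.76777735   20.        ]] [[ 560.61029529 -106.44031005    0.        ]
 [ 521.41418643 -200.71763853    0.        ]] [ 559.9154052  -162.06722915   20.        ] [ 541.01224086 -153.57897429    0.        ]
[np.float64(99.30948141624673), np.float64(102.1006837096289)]
[[ 577.23581875 -113.08703835   20.        ]
 [ 536.00034253 -208.03373439   20.        ]] [[ 560.85294708 -102.36914497    0.        ]
 [ 519.97751812 -200.08481748    0.        ]] [ 556.61808064 -160.56038637   20.        ] [ 540.4152326  -151.22698122    0.        ] [np.float64(103.51444144615965), np.float64(105.92050484546499)]
```

```bash
python3 -c "
from goal import *
goal(547.5,-158,4,156.7)"
```

```text
t 1.8 pos [ 544.8 -157.4  180.4] yaw 156.33 tilt 0.22 F [-0.91 -1.02 -0.31] w 85.7 j [ 0.01  0.33 -0.21  0.   -1.03 -0.42]
shift [-0.0032  0.0011  0.1764] roll -0.0064
```

Request:
{"fn": "jog_arm", "kwargs": {
  "targets": [
    {"tx": -0.003, "ty": 0.001, "tz": 0.05, "roll": -0.006},
    {"tx": -0.003, "ty": 0.001, "tz": 0.1, "roll": -0.006},
    {"tx": -0.003, "ty": 0.001, "tz": 0.14, "roll": -0.006},
    {"tx": -0.003, "ty": 0.001, "tz": 0.16, "roll": -0.006},
    {"tx": -0.003, "ty": 0.001, "tz": 0.17, "roll": -0.006},
    {"tx": -0.003, "ty": 0.001, "tz": 0.176, "roll": -0.006},
    {"tx": -0.003, "ty": 0.001, "tz": 0.176, "roll": -0.006}
  ]
}}

```text
clock: 2.5
tool_pos: [547.7, -157.7, 4.7]
ee_rot: [-0.001, 0.202, 0.979, -0.001]
force: [-0.5, -0.6, 0.3]
width: 85.0
```

Request:
{"fn": "jog_arm", "kwargs": {
  "targets": [
    {"tx": 0},
    {"tx": 0},
    {"tx": 0},
    {"tx": 0},
    {"tx": 0},
    {"tx": 0},
    {"tx": 0},
    {"tx": 0}
  ],
  "gripper": 0,
  "force": 30
}}

```text
schema error: expected keys tx, ty, tz, roll
```

Run:
```python
from goal import *
from h import *
goal(547.5,-158,4,156.7)
from bench import optics
for n,b in (("scene",(270,150,370,225)),("top",(250,150,350,225))):
    c=optics.read_camera(n); a=c["color"][b[1]:b[3],b[0]:b[2],::-1]
    cv2.imwrite(f"pics/{n}2.png",cv2.resize(a,None,fx=6,fy=6,interpolation=cv2.INTER_CUBIC))
```

```text
t 2.5 pos [ 547.7 -157.7    4.7] yaw 156.7 tilt 0.2 F [-0.51 -0.58  0.25] w 85.0 j [ 0.    0.55 -0.38  0.   -0.64 -0.41]
shift [ 0.     -0.0003  0.0007] roll 0.0
```

View pics/scene2.png

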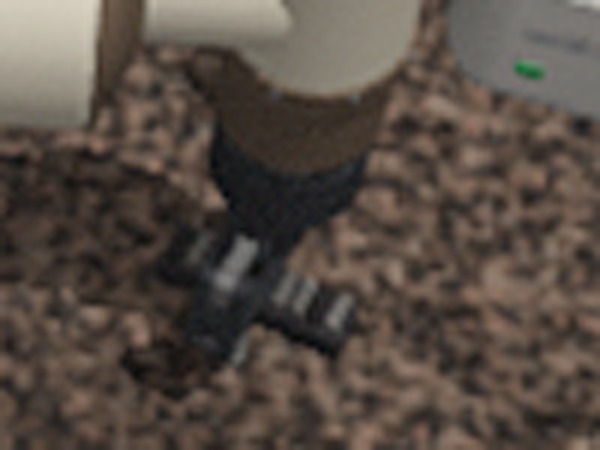

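View pics/top2.png

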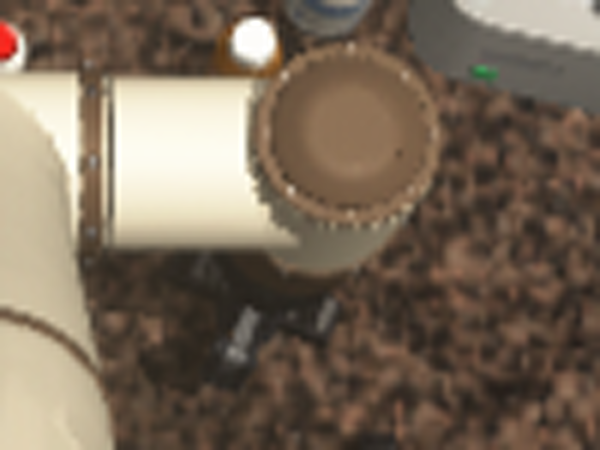

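The fingers straddle the rack (scene2: near finger at about (215,330), rack from (165,260) to (350,320)). Closing.

Request:
{"fn": "jog_arm", "kwargs": {
  "targets": [
    {"tx": 0, "ty": 0, "tz": 0, "roll": 0},
    {"tx": 0, "ty": 0, "tz": 0, "roll": 0},
    {"tx": 0, "ty": 0, "tz": 0, "roll": 0},
    {"tx": 0, "ty": 0, "tz": 0, "roll": 0},
    {"tx": 0, "ty": 0, "tz": 0, "roll": 0},
    {"tx": 0, "ty": 0, "tz": 0, "roll": 0},
    {"tx": 0, "ty": 0, "tz": 0, "roll": 0},
    {"tx": 0, "ty": 0, "tz": 0, "roll": 0}
  ],
  "gripper": 0,
  "force": 40
}}

```text
clock: 3.4
tool_pos: [548.9, -157.9, 6.3]
ee_rot: [0.0, 0.202, 0.979, -0.001]
force: [-0.8, -0.4, 5.3]
width: 26.9
```

Request:
{"fn": "jog_arm", "kwargs": {
  "targets": [
    {"tx": 0, "ty": 0, "tz": 0, "roll": 0},
    {"tx": 0, "ty": 0, "tz": 0, "roll": 0},
    {"tx": 0, "ty": 0, "tz": 0, "roll": 0},
    {"tx": 0, "ty": 0, "tz": 0, "roll": 0}
  ]
}}

```text
clock: 3.8
tool_pos: [548.9, -158.0, 6.3]
ee_rot: [0.0, 0.202, 0.979, -0.001]
force: [0.3, 0.3, 4.0]
width: 27.2
```

Request:
{"fn": "jog_arm", "kwargs": {
  "targets": [
    {"tx": 0, "ty": 0, "tz": -0.02, "roll": 0},
    {"tx": 0, "ty": 0, "tz": -0.05, "roll": 0},
    {"tx": 0, "ty": 0, "tz": -0.08, "roll": 0},
    {"tx": 0, "ty": 0, "tz": -0.1, "roll": 0},
    {"tx": 0, "ty": 0, "tz": -0.1, "roll": 0},
    {"tx": 0, "ty": 0, "tz": -0.1, "roll": 0},
    {"tx": 0, "ty": 0, "tz": -0.1, "roll": 0}
  ]
}}

```text
clock: 4.5
tool_pos: [547.4, -157.6, 104.3]
ee_rot: [-0.001, 0.202, 0.979, -0.001]
force: [0.1, -0.4, -1.8]
width: 27.1
```

Run:
```python
from goal import *
from h import *
goal(506,125,106,170.3)
from bench import optics
for n,b in (("scene",(270,130,370,205)),("top",(250,150,350,225))):
    c=optics.read_camera(n); a=c["color"][b[1]:b[3],b[0]:b[2],::-1]; np.savez(n+"3.npz",**c)
    cv2.imwrite(f"pics/{n}3.png",cv2.resize(a,None,fx=6,fy=6,interpolation=cv2.INTER_CUBIC))
```

```text
t 4.5 pos [ 547.4 -157.6  104.3] yaw 156.68 tilt 0.22 F [ 0.14 -0.4  -1.8 ] w 27.1 j [ 0.01  0.42 -0.3   0.   -0.86 -0.41]
shift [ 0.1499  0.2431 -0.002 ] roll -0.2377
```

View pics/scene3.png

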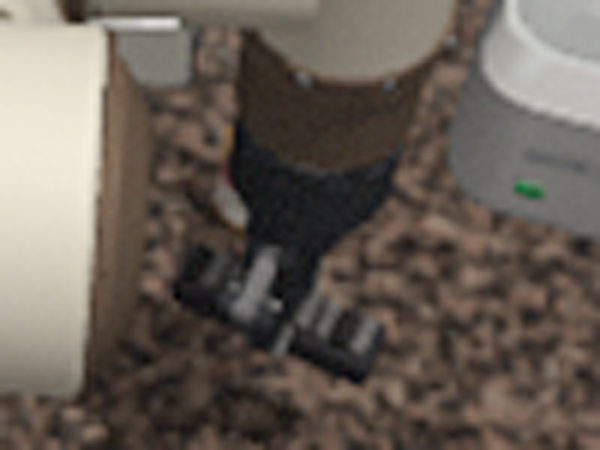

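View pics/top3.png

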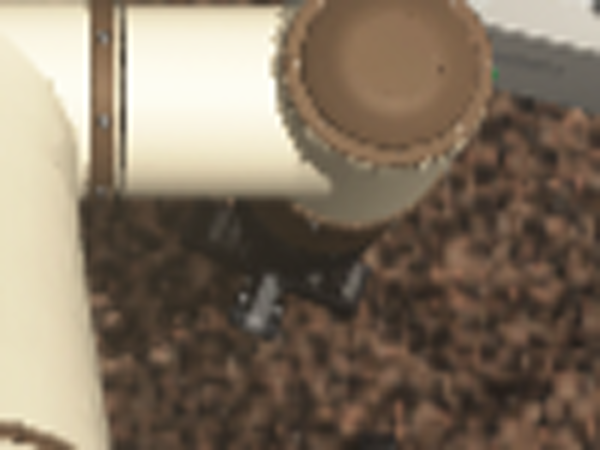

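Run:
```python
from h import *
c=np.load("scene3.npz")
w=cast(c,[[298.3,178.1],[330.6,193.5]],98)
y=np.radians(-23.3); X=np.array([np.cos(y),np.sin(y)]);Y=np.array([-np.sin(y),np.cos(y)])
d=w[:,:2]-[547.4,-157.6]; print(w, d@X,d@Y)
```

```text
[[ 563.12881549 -105.26855564   98.        ]
 [ 519.5374192  -201.5515995    98.        ]] [-6.25339379 -8.205429  ] [ 54.28508793 -51.38810604]
```

Run:
```python
from h import *
y=np.radians(-9.67); X=np.array([np.cos(y),np.sin(y)]);Y=np.array([-np.sin(y),np.cos(y)])
s=np.load("scene0.npz");t=np.load("top0.npz")
for n,c,o,L in (("scene",s,(185,170),[((90,86),26,29,67),((272,228),0,-29,-67),((298,143),16,29,-67),((106,118),26,15,53),((92,160),12,None,53),((140,122),12,15,None),((235,145),12,15,None)]),
 ("top",t,(180,180),[((82,85),26,29,67),((248,203),0,-29,-67),((266,122),16,29,-67),((96,112),26,15,53),((230,134),12,15,None),((126,117),12,15,None),((88,160),12,None,53)])):
    for p,z,bx,by in L:
        w=cast(c,np.array(p)/5+o-.4,z)[0,:2]
        print(n,p,z,w.round(1),"centre x'",None if bx is None else (w@X-bx).round(1),"y'",None if by is None else (w@Y-by).round(1))
```

```text
scene (90, 86) 26 [547.9 185.7] centre x' 479.9 y' 208.1
scene (272, 228) 0 [473.3  64.5] centre x' 484.8 y' 210.1
scene (298, 143) 16 [525.2  53.7] centre x' 479.8 y' 208.1
scene (106, 118) 26 [526.2 172.5] centre x' 474.8 y' 205.4
scene (92, 160) 12 [503.7 179.2] centre x' None y' 208.2
scene (140, 122) 12 [533.1 153.4] centre x' 484.7 y' None
scene (235, 145) 12 [522.4  92.7] centre x' 484.4 y' None
top (82, 85) 26 [547.1 186. ] centre x' 479.1 y' 208.3
top (248, 203) 0 [467.8  68. ] centre x' 478.7 y' 212.6
top (266, 122) 16 [523.7  55.6] centre x' 478.0 y' 209.8
top (96, 112) 26 [527.8 175.3] centre x' 475.8 y' 208.5
top (230, 134) 12 [515.5  81.3] centre x' 479.5 y' None
top (126, 117) 12 [527.  155.8] centre x' 478.3 y' None
top (88, 160) 12 [495.7 181.6] centre x' None y' 209.3
```

```bash
python3 -c "
from goal import *
goal(502.4,120.5,104,170.33)"
```

```text
t 4.6 pos [ 547.8 -157.6  104.6] yaw 156.7 tilt 0.21 F [ 0.16 -0.02 -0.94] w 26.7 j [ 0.01  0.42 -0.3   0.   -0.86 -0.41]
shift [1.517e-01 2.375e-01 1.000e-04] roll -0.2379
```

Request:
{"fn": "jog_arm", "kwargs": {
  "targets": [
    {"tx": 0.027, "ty": 0.042, "tz": 0, "roll": -0.04},
    {"tx": 0.053, "ty": 0.083, "tz": 0, "roll": -0.085},
    {"tx": 0.079, "ty": 0.124, "tz": 0, "roll": -0.13},
    {"tx": 0.105, "ty": 0.165, "tz": 0, "roll": -0.18},
    {"tx": 0.13, "ty": 0.204, "tz": 0, "roll": -0.238},
    {"tx": 0.146, "ty": 0.229, "tz": 0, "roll": -0.238},
    {"tx": 0.152, "ty": 0.2375, "tz": 0, "roll": -0.238},
    {"tx": 0.152, "ty": 0.2375, "tz": 0, "roll": -0.238}
  ]
}}

```text
clock: 5.4
tool_pos: [501.6, 121.5, 103.4]
ee_rot: [-0.002, 0.083, 0.997, -0.002]
force: [0.1, -0.5, -1.0]
width: 26.9
```

Run:
```python
from goal import *
from h import *
goal(502.4,120.5,50,170.33)
from bench import optics
for n,b in (("scene",(175,130,275,230)),("top",(165,150,265,235))):
    c=optics.read_camera(n); a=c["color"][b[1]:b[3],b[0]:b[2],::-1]; np.savez(n+"4.npz",**c)
    cv2.imwrite(f"pics/{n}4.png",cv2.resize(a,None,fx=6,fy=6,interpolation=cv2.INTER_CUBIC))
```

```text
t 5.4 pos [501.6 121.5 103.4] yaw 170.47 tilt 0.29 F [ 0.12 -0.51 -1.  ] w 26.9 j [ 0.55  0.34 -0.43  0.   -0.81 -0.72]
shift [-0.0011 -0.0007  0.0534] roll 0.0024
```

View pics/scene4.png

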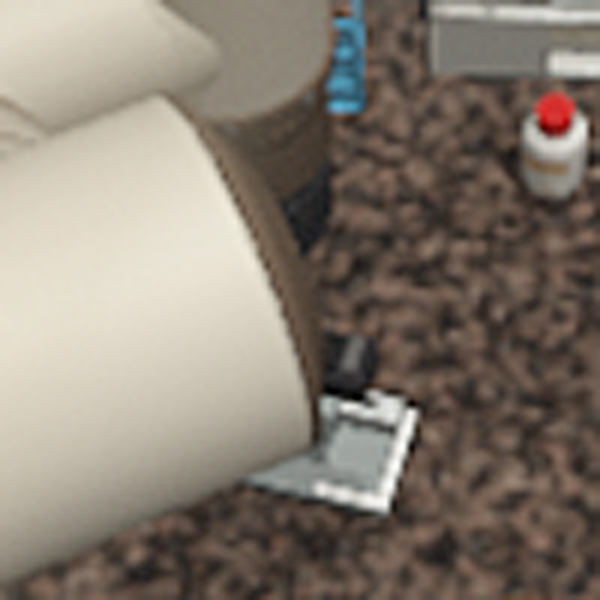

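View pics/top4.png

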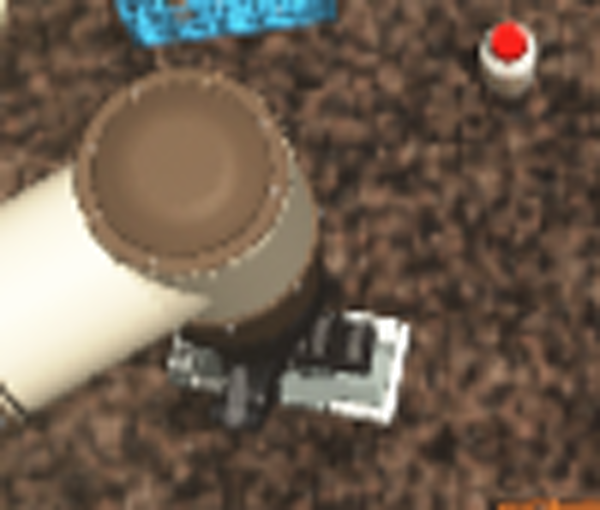

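Rack hangs over the bed, aligned by eye; the arm hides the left part, the right end shows at top4 (375,340) over the lip at (400,370). Lowering partway.

Request:
{"fn": "jog_arm", "kwargs": {
  "targets": [
    {"tx": 0, "ty": 0, "tz": 0.025, "roll": 0.002},
    {"tx": -0.001, "ty": -0.001, "tz": 0.05, "roll": 0.002},
    {"tx": -0.001, "ty": -0.001, "tz": 0.06, "roll": 0.002},
    {"tx": -0.001, "ty": -0.001, "tz": 0.06, "roll": 0.002},
    {"tx": -0.001, "ty": -0.001, "tz": 0.06, "roll": 0.002}
  ]
}}

```text
clock: 6.0
tool_pos: [503.1, 118.0, 44.1]
ee_rot: [-0.002, 0.086, 0.996, -0.002]
force: [-0.4, -0.3, -1.3]
width: 27.1
```

Run:
```python
from goal import *
from h import *
goal(502.4,120.5,19,170.33)
from bench import optics
for n,b in (("scene",(190,175,260,227)),("top",(180,180,250,230))):
    c=optics.read_camera(n); a=c["color"][b[1]:b[3],b[0]:b[2],::-1]; np.savez(n+"5.npz",**c)
    cv2.imwrite(f"pics/{n}5.png",cv2.resize(a,None,fx=10,fy=10,interpolation=cv2.INTER_CUBIC))
```

```text
t 6.0 pos [503.1 118.   44.1] yaw 170.15 tilt 0.25 F [-0.41 -0.3  -1.26] w 27.1 j [ 0.55  0.43 -0.48  0.   -0.66 -0.72]
shift [0.0011 0.0024 0.0251] roll -0.0032
```

View pics/scene5.png

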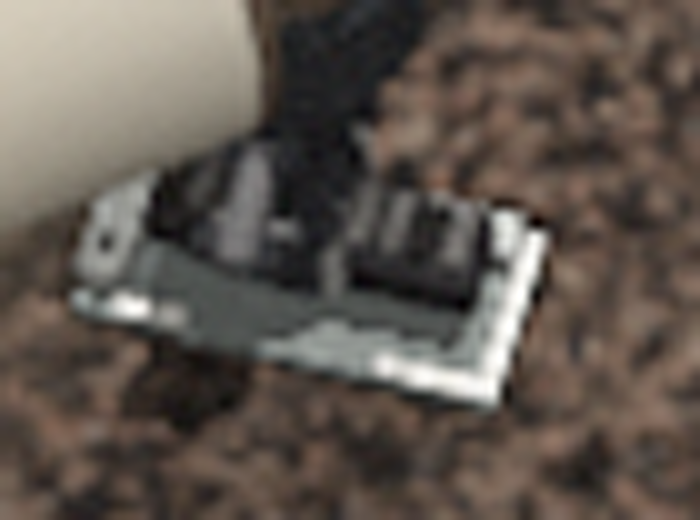

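View pics/top5.png

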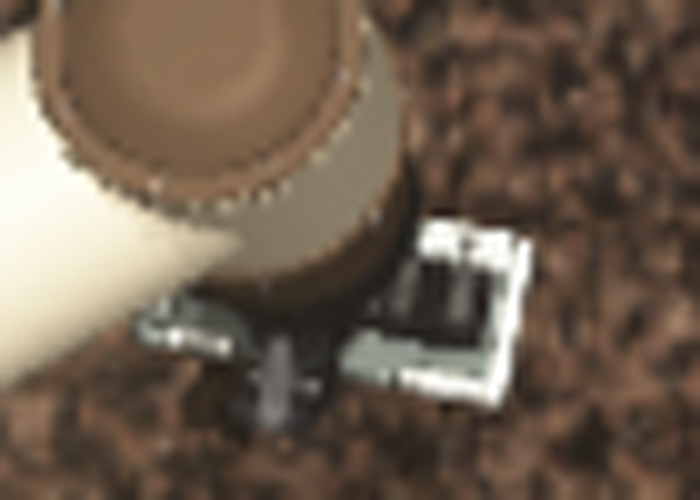

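Run:
```python
from h import *
y=np.radians(-9.67); X=np.array([np.cos(y),np.sin(y)]);Y=np.array([-np.sin(y),np.cos(y)])
s=np.load("scene5.npz");t=np.load("top5.npz"); tcp=np.array([503.1,118.])
print("tcp in bed",tcp@X-479,tcp@Y-208.7)
for n,c,p in (("scene NR",s,(236.6,205.4)),("scene NL",s,(204.6,198.4)),("top NR",t,(227.8,214.3))):
    w=cast(c,p,38)[0,:2]; print(n,w.round(1),"bed",(w@X-479).round(1),(w@Y-208.7).round(1),"rel tcp",((w-tcp)@X).round(1),((w-tcp)@Y).round(1))
```

```text
tcp in bed -2.869111497161498 -7.869257797772349
scene NR [486.5  72.1] bed -11.5 -55.9 rel tcp -8.6 -48.0
scene NL [501.3 171.4] bed -13.6 44.5 rel tcp -10.7 52.4
top NR [483.2  71.1] bed -14.6 -57.4 rel tcp -11.8 -49.6
```

Request:
{"fn": "jog_arm", "kwargs": {
  "targets": [
    {"tx": 0.0015, "ty": 0.0015, "tz": 0.005, "roll": -0.003},
    {"tx": 0.0015, "ty": 0.0015, "tz": 0.011, "roll": -0.003},
    {"tx": 0.0015, "ty": 0.0015, "tz": 0.016, "roll": -0.003},
    {"tx": 0.0015, "ty": 0.0015, "tz": 0.02, "roll": -0.003},
    {"tx": 0.0015, "ty": 0.0015, "tz": 0.022, "roll": -0.003},
    {"tx": 0.0015, "ty": 0.0015, "tz": 0.022, "roll": -0.003}
  ]
}}

```text
clock: 6.7
tool_pos: [501.8, 120.2, 22.2]
ee_rot: [-0.001, 0.084, 0.996, -0.001]
force: [-0.2, -0.5, -0.6]
width: 27.1
```

```bash
cat > look.py <<'E'
from goal import *
from h import *
from bench import optics
import sys
k=sys.argv[1]
goal(502.4,120.5,19,170.33)
for n,b in (("scene",(190,175,260,227)),("top",(180,180,250,230))):
    c=optics.read_camera(n); a=c["color"][b[1]:b[3],b[0]:b[2],::-1]; np.savez(n+k+".npz",**c)
    cv2.imwrite(f"pics/{n}{k}.png",cv2.resize(a,None,fx=10,fy=10,interpolation=cv2.INTER_CUBIC))
E
python3 look.py 6
```

```text
t 6.7 pos [501.8 120.2  22.2] yaw 170.36 tilt 0.22 F [-0.22 -0.46 -0.6 ] w 27.1 j [ 0.55  0.46 -0.5   0.   -0.61 -0.72]
shift [-0.0005  0.0004  0.0032] roll 0.0005
```

View pics/scene6.png

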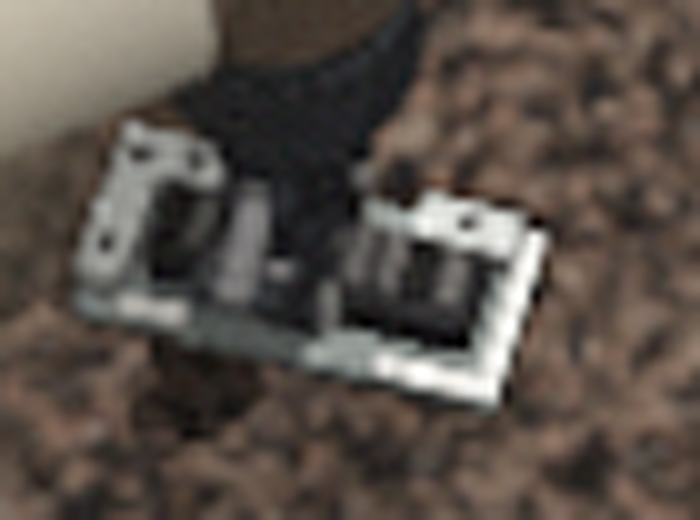

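The rack is between stops and lips, both ends clear (scene6: left end at (155,230) beside the end stop, right end at (480,300)). Down to the floor in small steps.

Request:
{"fn": "jog_arm", "kwargs": {
  "targets": [
    {"tx": 0, "ty": 0, "tz": 0.001, "roll": 0},
    {"tx": 0, "ty": 0, "tz": 0.002, "roll": 0},
    {"tx": 0, "ty": 0, "tz": 0.003, "roll": 0},
    {"tx": 0, "ty": 0, "tz": 0.003, "roll": 0},
    {"tx": 0, "ty": 0, "tz": 0.003, "roll": 0}
  ]
}}

```text
clock: 7.3
tool_pos: [502.2, 120.3, 19.7]
ee_rot: [-0.001, 0.084, 0.996, -0.001]
force: [1.5, -0.4, -1.0]
width: 27.4
```

Request:
{"fn": "jog_arm", "kwargs": {
  "targets": [
    {"tx": 0, "ty": 0, "tz": 0.001, "roll": 0},
    {"tx": 0, "ty": 0, "tz": 0.001, "roll": 0},
    {"tx": 0, "ty": 0, "tz": 0.001, "roll": 0}
  ]
}}

```text
clock: 7.6
tool_pos: [502.1, 120.3, 18.6]
ee_rot: [-0.001, 0.084, 0.996, -0.001]
force: [-0.4, -0.2, -0.4]
width: 26.8
```

Request:
{"fn": "jog_arm", "kwargs": {
  "targets": [
    {"tx": 0, "ty": 0, "tz": 0.001, "roll": 0},
    {"tx": 0, "ty": 0, "tz": 0.001, "roll": 0},
    {"tx": 0, "ty": 0, "tz": 0.001, "roll": 0}
  ]
}}

```text
clock: 7.9
tool_pos: [502.3, 120.4, 18.3]
ee_rot: [-0.001, 0.084, 0.996, -0.001]
force: [-1.6, 0.7, 5.9]
width: 26.8
```

Request:
{"fn": "jog_arm", "kwargs": {
  "targets": [
    {"tx": 0, "ty": 0, "tz": 0.001, "roll": 0},
    {"tx": 0, "ty": 0, "tz": 0.001, "roll": 0},
    {"tx": 0, "ty": 0, "tz": 0.001, "roll": 0}
  ]
}}

```text
clock: 8.2
tool_pos: [502.3, 120.4, 18.3]
ee_rot: [-0.001, 0.084, 0.996, -0.001]
force: [-2.6, -0.5, 7.5]
width: 27.3
```

Request:
{"fn": "jog_arm", "kwargs": {
  "targets": [
    {"tx": 0, "ty": 0, "tz": 0.0003, "roll": 0},
    {"tx": -0.001, "ty": 0, "tz": 0.0003, "roll": 0},
    {"tx": -0.002, "ty": 0, "tz": 0.0003, "roll": 0},
    {"tx": -0.003, "ty": 0, "tz": 0.0003, "roll": 0},
    {"tx": -0.003, "ty": 0, "tz": 0.0003, "roll": 0}
  ]
}}

```text
clock: 8.7
tool_pos: [504.3, 119.7, 18.3]
ee_rot: [-0.002, 0.084, 0.996, -0.001]
force: [-5.0, 2.0, 7.7]
width: 26.9
```

Request:
{"fn": "jog_arm", "kwargs": {
  "targets": [
    {"tx": -0.001, "ty": 0, "tz": 0.0003, "roll": 0},
    {"tx": -0.0015, "ty": 0, "tz": 0.0003, "roll": 0},
    {"tx": -0.0015, "ty": 0, "tz": 0.0003, "roll": 0}
  ]
}}

```text
clock: 9.0
tool_pos: [505.0, 119.5, 18.3]
ee_rot: [-0.002, 0.084, 0.996, -0.002]
force: [-4.5, 1.6, 6.2]
width: 27.1
```

Request:
{"fn": "jog_arm", "kwargs": {
  "targets": [
    {"tx": -0.001, "ty": 0, "tz": -0.0003, "roll": 0},
    {"tx": -0.002, "ty": 0, "tz": -0.0003, "roll": 0},
    {"tx": -0.002, "ty": 0, "tz": -0.0003, "roll": 0}
  ]
}}

```text
clock: 9.3
tool_pos: [506.7, 119.2, 18.4]
ee_rot: [-0.003, 0.084, 0.996, -0.002]
force: [-2.9, 1.4, 2.1]
width: 26.9
```

Request:
{"fn": "jog_arm", "kwargs": {
  "targets": [
    {"tx": -0.001, "ty": 0, "tz": 0, "roll": 0},
    {"tx": -0.0015, "ty": 0, "tz": 0, "roll": 0},
    {"tx": -0.0015, "ty": 0, "tz": 0, "roll": 0}
  ]
}}

```text
clock: 9.6
tool_pos: [506.8, 119.2, 18.4]
ee_rot: [-0.004, 0.084, 0.996, -0.002]
force: [-7.1, 5.9, 5.4]
width: 26.9
```

Long stop contact at bed x ≈ +0.6 (home 1). Now slide to the end stop with light side pressure.

Request:
{"fn": "jog_arm", "kwargs": {
  "targets": [
    {"tx": -0.0003, "ty": 0.001, "tz": -0.0003, "roll": 0},
    {"tx": -0.0003, "ty": 0.002, "tz": -0.0003, "roll": 0},
    {"tx": -0.0003, "ty": 0.003, "tz": -0.0003, "roll": 0},
    {"tx": -0.0003, "ty": 0.003, "tz": -0.0003, "roll": 0}
  ]
}}

```text
clock: 10.0
tool_pos: [507.0, 121.4, 18.4]
ee_rot: [-0.005, 0.085, 0.996, -0.003]
force: [-2.1, -2.7, 2.3]
width: 26.8
```

Request:
{"fn": "jog_arm", "kwargs": {
  "targets": [
    {"tx": -0.0003, "ty": 0.001, "tz": -0.0001, "roll": 0},
    {"tx": -0.0003, "ty": 0.002, "tz": -0.0001, "roll": 0},
    {"tx": -0.0003, "ty": 0.002, "tz": -0.0001, "roll": 0}
  ]
}}

```text
clock: 10.3
tool_pos: [507.4, 123.1, 18.4]
ee_rot: [-0.005, 0.085, 0.996, -0.003]
force: [-3.3, -3.4, 3.2]
width: 27.0
```

Request:
{"fn": "jog_arm", "kwargs": {
  "targets": [
    {"tx": -0.0003, "ty": 0.001, "tz": -0.0001, "roll": 0},
    {"tx": -0.0003, "ty": 0.0015, "tz": -0.0001, "roll": 0},
    {"tx": -0.0003, "ty": 0.0015, "tz": -0.0001, "roll": 0}
  ]
}}

```text
clock: 10.6
tool_pos: [507.6, 124.4, 18.5]
ee_rot: [-0.005, 0.085, 0.996, -0.003]
force: [-3.0, -3.9, 3.0]
width: 27.0
```

Request:
{"fn": "jog_arm", "kwargs": {
  "targets": [
    {"tx": -0.0003, "ty": 0.001, "tz": -0.0001, "roll": 0},
    {"tx": -0.0003, "ty": 0.0015, "tz": -0.0001, "roll": 0},
    {"tx": -0.0003, "ty": 0.0015, "tz": -0.0001, "roll": 0}
  ]
}}

```text
clock: 10.9
tool_pos: [507.7, 125.1, 18.4]
ee_rot: [-0.006, 0.085, 0.996, -0.004]
force: [-2.7, -5.9, 3.2]
width: 26.9
```

```bash
python3 look.py 7
```

```text
t 10.9 pos [507.7 125.1  18.4] yaw 170.25 tilt 0.81 F [-2.7  -5.9   3.22] w 26.9 j [ 0.55  0.48 -0.48 -0.   -0.62 -0.72]
shift [ 0.0044 -0.0054 -0.0005] roll -0.0014
```

View pics/scene7.png

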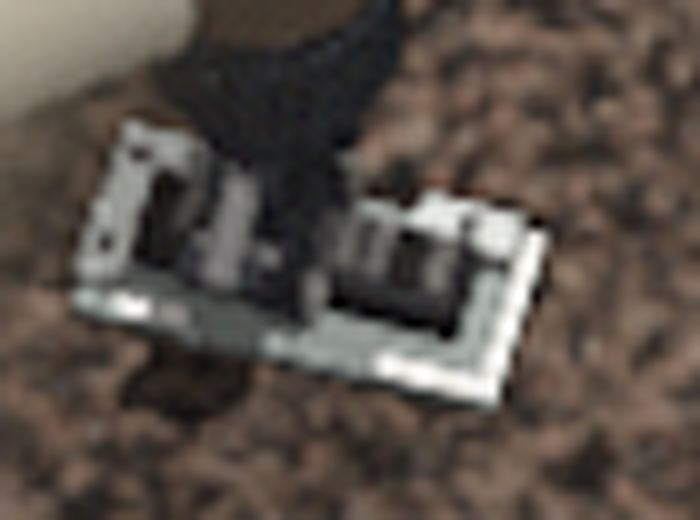

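The rack now lies near the end stop, with the gap on the right grown (scene7: (475,300)). Pushing a little further and watching the force.

Request:
{"fn": "jog_arm", "kwargs": {
  "targets": [
    {"tx": -0.0003, "ty": 0.001, "tz": 0, "roll": 0},
    {"tx": -0.0003, "ty": 0.0015, "tz": 0, "roll": 0},
    {"tx": -0.0003, "ty": 0.0015, "tz": 0, "roll": 0}
  ]
}}

```text
clock: 11.3
tool_pos: [507.7, 125.1, 18.4]
ee_rot: [-0.007, 0.085, 0.996, -0.005]
force: [-2.4, -8.5, 4.3]
width: 27.0
```

Request:
{"fn": "jog_arm", "kwargs": {
  "targets": [
    {"tx": -0.0003, "ty": 0.001, "tz": 0, "roll": 0},
    {"tx": -0.0003, "ty": 0.0015, "tz": 0, "roll": 0},
    {"tx": -0.0003, "ty": 0.0015, "tz": 0, "roll": 0}
  ]
}}

```text
clock: 11.6
tool_pos: [507.7, 125.1, 18.5]
ee_rot: [-0.008, 0.085, 0.996, -0.006]
force: [-2.5, -9.1, 4.3]
width: 27.1
```

Both stops located. Now build both pushes together, easing the downward push.

Request:
{"fn": "jog_arm", "kwargs": {
  "targets": [
    {"tx": -0.001, "ty": 0.001, "tz": -0.0003, "roll": 0},
    {"tx": -0.0018, "ty": 0.0015, "tz": -0.0003, "roll": 0},
    {"tx": -0.0025, "ty": 0.002, "tz": -0.0003, "roll": 0},
    {"tx": -0.0025, "ty": 0.002, "tz": -0.0003, "roll": 0},
    {"tx": -0.0025, "ty": 0.002, "tz": -0.0003, "roll": 0},
    {"tx": -0.0025, "ty": 0.002, "tz": -0.0003, "roll": 0}
  ]
}}

```text
clock: 12.2
tool_pos: [507.7, 125.0, 18.5]
ee_rot: [-0.01, 0.085, 0.996, -0.008]
force: [-8.2, -5.4, 8.5]
width: 27.1
```

```bash
cat > f.py <<'E'
from goal import *
o=r.get_obs(); y=np.radians(-9.67); X=np.array([np.cos(y),np.sin(y)]);Y=np.array([-np.sin(y),np.cos(y)])
F=o["force"][:2];p=o["tool_pos"][:2]
print("Fx' %.1f Fy' %.1f Fz %.1f  tcp bed %.1f %.1f"%(F@X,F@Y,o["force"][2],p@X-479,p@Y-208.7),"mom",o["moment"].round(2))
E
python3 f.py; python3 look.py 8;python3 f.py
```

```text
Fx' -7.2 Fy' -6.7 Fz 8.5  tcp bed 0.5 -0.2 mom [-1.42  2.1  -0.09]
t 12.2 pos [507.7 125.   18.5] yaw 170.18 tilt 1.47 F [-8.21 -5.36  8.49] w 27.1 j [ 0.55  0.48 -0.47 -0.   -0.64 -0.72]
shift [ 0.0045 -0.0054 -0.0003] roll -0.0026
Fx' -7.2 Fy' -7.4 Fz 7.4  tcp bed 0.5 -0.2 mom [-1.45  2.12 -0.12]
```

View pics/scene8.png

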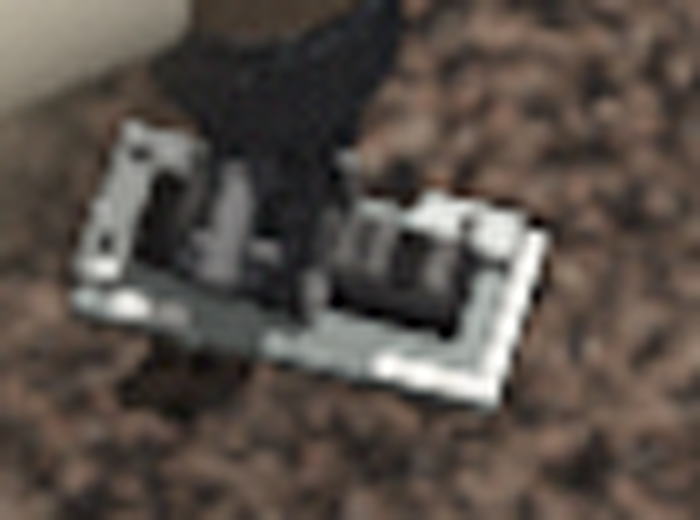

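View pics/top8.png

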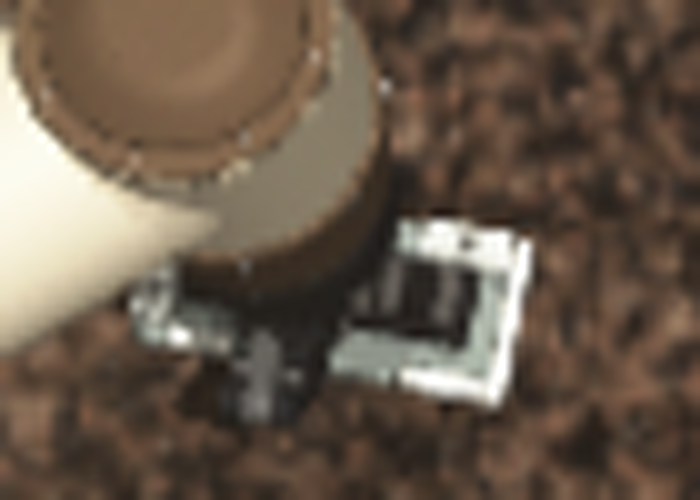

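Request:
{"fn": "jog_arm", "kwargs": {
  "targets": [
    {"tx": -0.0025, "ty": 0.0025, "tz": -0.001, "roll": 0},
    {"tx": -0.003, "ty": 0.003, "tz": -0.001, "roll": 0},
    {"tx": -0.0035, "ty": 0.0035, "tz": -0.001, "roll": 0},
    {"tx": -0.004, "ty": 0.004, "tz": -0.001, "roll": 0},
    {"tx": -0.004, "ty": 0.004, "tz": -0.001, "roll": 0},
    {"tx": -0.004, "ty": 0.004, "tz": -0.001, "roll": 0},
    {"tx": -0.004, "ty": 0.004, "tz": -0.001, "roll": 0}
  ]
}}

```text
clock: 13.0
tool_pos: [507.7, 125.1, 18.7]
ee_rot: [-0.015, 0.086, 0.996, -0.011]
force: [-11.3, -8.8, 9.5]
width: 26.9
```

```bash
cat >> f.py <<'E'
w,a,b,c=o["ee_rot"]; R=Ro.from_quat([a,b,c,w]).as_matrix(); z=R[:,2]; print("tool z in bed x,y:",(z[:2]@X).round(4),(z[:2]@Y).round(4))
E
python3 f.py
```

```text
Fx' -9.6 Fy' -10.6 Fz 9.5  tcp bed 0.5 -0.1 mom [-2.24  2.66  0.11]
tool z in bed x,y: -0.0284 -0.0242
```

The pushes have made the wrist lean (about 0.037 rad), because every new call starts from the measured pose, so the lean adds up. The floor force is also high (9.5 N). I'll back off to the low lips, lean it back there, then push home in one call.

Request:
{"fn": "jog_arm", "kwargs": {
  "targets": [
    {"tx": 0.001, "ty": -0.001, "tz": -0.0005, "roll": 0},
    {"tx": 0.003, "ty": -0.003, "tz": -0.0005, "roll": 0},
    {"tx": 0.005, "ty": -0.005, "tz": -0.0005, "roll": 0},
    {"tx": 0.006, "ty": -0.006, "tz": -0.0005, "roll": 0},
    {"tx": 0.006, "ty": -0.006, "tz": -0.0005, "roll": 0}
  ]
}}

```text
clock: 13.5
tool_pos: [501.2, 120.6, 19.6]
ee_rot: [-0.015, 0.086, 0.996, -0.011]
force: [-0.2, 1.0, -0.7]
width: 26.5
```

```bash
python3 f.py
```

```text
Fx' -0.3 Fy' 0.9 Fz -0.7  tcp bed -5.2 -5.6 mom [ 0.19 -0.06  0.01]
tool z in bed x,y: -0.0275 -0.0234
```

Request:
{"fn": "jog_arm", "kwargs": {
  "targets": [
    {"tx": 0.002, "ty": -0.002, "tz": 0.0005, "roll": 0},
    {"tx": 0.004, "ty": -0.004, "tz": 0.0005, "roll": 0},
    {"tx": 0.006, "ty": -0.006, "tz": 0.0005, "roll": 0},
    {"tx": 0.007, "ty": -0.007, "tz": 0.0005, "roll": 0},
    {"tx": 0.007, "ty": -0.007, "tz": 0.0005, "roll": 0},
    {"tx": 0.007, "ty": -0.007, "tz": 0.0005, "roll": 0}
  ]
}}

```text
clock: 14.1
tool_pos: [496.2, 116.9, 20.0]
ee_rot: [-0.011, 0.085, 0.996, -0.008]
force: [4.9, 2.6, -4.2]
width: 27.0
```

```bash
python3 f.py
```

```text
Fx' 4.4 Fy' 3.4 Fz -4.2  tcp bed -9.4 -10.2 mom [ 0.94 -1.71 -0.04]
tool z in bed x,y: -0.021 -0.0184
```

Request:
{"fn": "jog_arm", "kwargs": {
  "targets": [
    {"tx": 0.003, "ty": -0.003, "tz": 0.0005, "roll": 0},
    {"tx": 0.005, "ty": -0.005, "tz": 0.0005, "roll": 0},
    {"tx": 0.005, "ty": -0.005, "tz": 0.0005, "roll": 0},
    {"tx": 0.005, "ty": -0.005, "tz": 0.0005, "roll": 0},
    {"tx": 0.005, "ty": -0.005, "tz": 0.0005, "roll": 0}
  ]
}}

```text
clock: 14.6
tool_pos: [496.1, 116.6, 20.8]
ee_rot: [-0.005, 0.084, 0.996, -0.004]
force: [7.9, 7.4, -6.5]
width: 27.1
```

```bash
python3 f.py
```

```text
Fx' 6.6 Fy' 8.6 Fz -6.5  tcp bed -9.6 -10.4 mom [ 2.12 -2.44 -0.06]
tool z in bed x,y: -0.0095 -0.0089
```

Request:
{"fn": "jog_arm", "kwargs": {
  "targets": [
    {"tx": 0.003, "ty": -0.003, "tz": 0.0025, "roll": 0},
    {"tx": 0.005, "ty": -0.005, "tz": 0.0025, "roll": 0},
    {"tx": 0.005, "ty": -0.005, "tz": 0.0025, "roll": 0},
    {"tx": 0.005, "ty": -0.005, "tz": 0.0025, "roll": 0},
    {"tx": 0.005, "ty": -0.005, "tz": 0.0025, "roll": 0}
  ]
}}

```text
clock: 15.1
tool_pos: [496.1, 116.7, 20.0]
ee_rot: [0.001, 0.084, 0.997, 0.0]
force: [7.7, 7.0, -4.3]
width: 27.0
```

```bash
python3 f.py
```

```text
Fx' 6.5 Fy' 8.2 Fz -4.3  tcp bed -9.5 -10.4 mom [ 2.28 -2.21 -0.07]
tool z in bed x,y: 0.0025 0.001
```

One more for pre-lean of about +0.01.

Request:
{"fn": "jog_arm", "kwargs": {
  "targets": [
    {"tx": 0.003, "ty": -0.003, "tz": 0.0025, "roll": 0},
    {"tx": 0.005, "ty": -0.005, "tz": 0.0025, "roll": 0},
    {"tx": 0.005, "ty": -0.005, "tz": 0.0025, "roll": 0},
    {"tx": 0.005, "ty": -0.005, "tz": 0.0025, "roll": 0},
    {"tx": 0.005, "ty": -0.005, "tz": 0.0025, "roll": 0}
  ]
}}

```text
clock: 15.6
tool_pos: [496.1, 116.7, 19.3]
ee_rot: [0.008, 0.083, 0.997, 0.005]
force: [6.6, 8.5, -3.2]
width: 27.1
```

Request:
{"fn": "jog_arm", "kwargs": {
  "targets": [
    {"tx": -0.002, "ty": 0.002, "tz": -0.0005, "roll": 0},
    {"tx": -0.004, "ty": 0.004, "tz": -0.0005, "roll": 0},
    {"tx": -0.005, "ty": 0.006, "tz": -0.0005, "roll": 0},
    {"tx": -0.005, "ty": 0.006, "tz": -0.0005, "roll": 0}
  ]
}}

```text
clock: 16.0
tool_pos: [501.3, 121.2, 19.5]
ee_rot: [0.007, 0.083, 0.997, 0.004]
force: [0.7, 0.1, -1.7]
width: 27.2
```

```bash
python3 f.py; python3 look.py 9
```

```text
Fx' 0.7 Fy' 0.2 Fz -1.7  tcp bed -5.2 -5.0 mom [-0.03  0.03  0.04]
tool z in bed x,y: 0.0127 0.0093
t 16.0 pos [501.3 121.2  19.5] yaw 170.49 tilt 0.9 F [ 0.69  0.13 -1.7 ] w 27.2 j [ 0.55  0.46 -0.52  0.   -0.58 -0.72]
shift [-0.0012 -0.0006  0.0005] roll 0.0029
```

View pics/scene9.png

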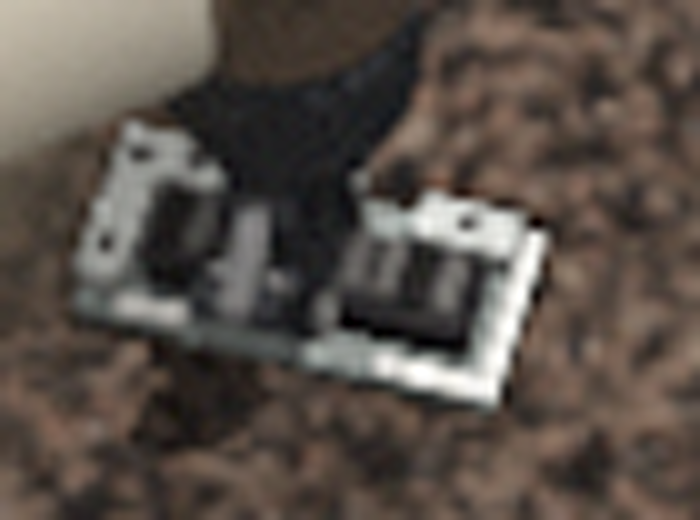

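Request:
{"fn": "jog_arm", "kwargs": {
  "targets": [
    {"tx": -0.002, "ty": 0.002, "tz": 0.0008, "roll": 0.002},
    {"tx": -0.004, "ty": 0.004, "tz": 0.0008, "roll": 0.002},
    {"tx": -0.005, "ty": 0.0045, "tz": 0.0008, "roll": 0.002},
    {"tx": -0.005, "ty": 0.0045, "tz": 0.0008, "roll": 0.002}
  ]
}}

```text
clock: 16.5
tool_pos: [507.3, 125.0, 18.9]
ee_rot: [0.007, 0.084, 0.996, 0.004]
force: [0.2, -0.3, 0.8]
width: 26.7
```

```bash
python3 f.py
```

```text
Fx' 0.3 Fy' -0.3 Fz 0.8  tcp bed 0.1 -0.3 mom [-0.28  0.17  0.02]
tool z in bed x,y: 0.0134 0.0098
```

Request:
{"fn": "jog_arm", "kwargs": {
  "targets": [
    {"tx": 0, "ty": 0, "tz": 0.0006, "roll": 0},
    {"tx": 0, "ty": 0, "tz": 0.0006, "roll": 0},
    {"tx": 0, "ty": 0, "tz": 0.0006, "roll": 0}
  ]
}}

```text
clock: 16.8
tool_pos: [507.4, 125.0, 18.6]
ee_rot: [0.007, 0.084, 0.996, 0.004]
force: [-1.2, 0.5, 3.0]
width: 26.9
```

```bash
python3 f.py
```

```text
Fx' -1.2 Fy' 0.3 Fz 3.0  tcp bed 0.2 -0.2 mom [-0.27  0.52 -0.  ]
tool z in bed x,y: 0.0136 0.01
```

Request:
{"fn": "jog_arm", "kwargs": {
  "targets": [
    {"tx": -0.001, "ty": 0.001, "tz": -0.0003, "roll": 0},
    {"tx": -0.002, "ty": 0.002, "tz": -0.0003, "roll": 0},
    {"tx": -0.003, "ty": 0.003, "tz": -0.0003, "roll": 0},
    {"tx": -0.004, "ty": 0.004, "tz": -0.0003, "roll": 0},
    {"tx": -0.005, "ty": 0.005, "tz": -0.0003, "roll": 0},
    {"tx": -0.0055, "ty": 0.0055, "tz": -0.0003, "roll": 0},
    {"tx": -0.0055, "ty": 0.0055, "tz": -0.0003, "roll": 0},
    {"tx": -0.0055, "ty": 0.0055, "tz": -0.0003, "roll": 0}
  ]
}}

```text
clock: 17.6
tool_pos: [507.8, 125.2, 18.3]
ee_rot: [0.001, 0.085, 0.996, -0.0]
force: [-11.2, -8.0, 12.8]
width: 26.7
```

```bash
python3 f.py; python3 look.py 10; python3 f.py
```

```text
Fx' -9.7 Fy' -9.7 Fz 12.8  tcp bed 0.6 0.0 mom [-2.52  3.18 -0.08]
tool z in bed x,y: 0.0018 0.0001
t 17.6 pos [507.8 125.2  18.3] yaw 170.27 tilt 0.1 F [-11.18  -7.98  12.79] w 26.7 j [ 0.55  0.47 -0.49  0.   -0.6  -0.72]
shift [ 0.0045 -0.0056 -0.0007] roll -0.0011
Fx' -8.6 Fy' -11.0 Fz 12.1  tcp bed 0.6 0.0 mom [-2.52  3.13 -0.04]
tool z in bed x,y: 0.0018 0.0001
```

View pics/scene10.png

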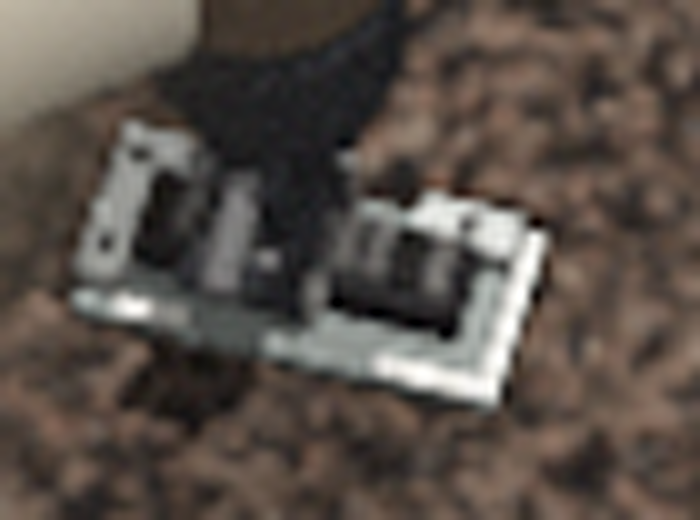

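View pics/top10.png

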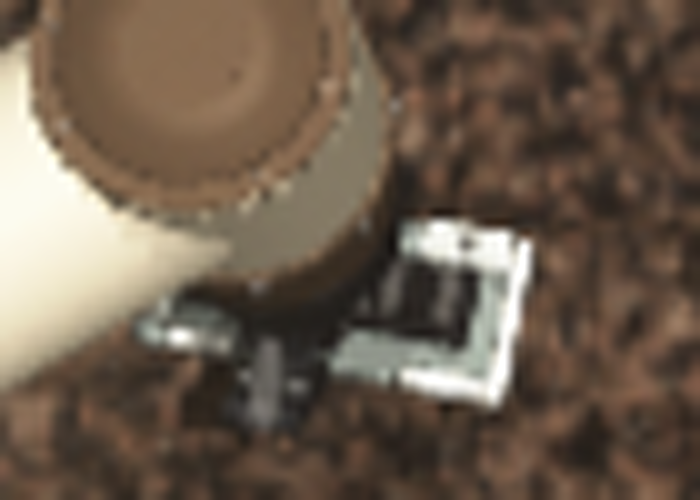

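Home position reached (scene10: left end against the end stop, gap of a full 10 mm at the right end), tool upright. Floor force of 12 N steals push through friction, so I lift the command slightly while keeping both pushes.

Request:
{"fn": "jog_arm", "kwargs": {
  "targets": [
    {"tx": -0.0055, "ty": 0.0055, "tz": -0.0008, "roll": 0},
    {"tx": -0.0055, "ty": 0.0055, "tz": -0.0012, "roll": 0},
    {"tx": -0.0055, "ty": 0.0055, "tz": -0.0014, "roll": 0},
    {"tx": -0.0055, "ty": 0.0055, "tz": -0.0014, "roll": 0},
    {"tx": -0.0055, "ty": 0.0055, "tz": -0.0014, "roll": 0},
    {"tx": -0.0055, "ty": 0.0055, "tz": -0.0014, "roll": 0}
  ]
}}

```text
clock: 18.3
tool_pos: [507.8, 125.2, 18.4]
ee_rot: [-0.006, 0.086, 0.996, -0.005]
force: [-10.3, -8.1, 9.3]
width: 26.9
```

```bash
python3 f.py
```

```text
Fx' -8.8 Fy' -9.7 Fz 9.3  tcp bed 0.6 -0.0 mom [-2.46  2.81  0.11]
tool z in bed x,y: -0.0107 -0.01
```

Request:
{"fn": "jog_arm", "kwargs": {
  "targets": [
    {"tx": -0.006, "ty": 0.006, "tz": -0.002, "roll": 0},
    {"tx": -0.0065, "ty": 0.0065, "tz": -0.003, "roll": 0},
    {"tx": -0.0068, "ty": 0.0065, "tz": -0.0035, "roll": 0},
    {"tx": -0.0068, "ty": 0.0065, "tz": -0.0035, "roll": 0},
    {"tx": -0.0068, "ty": 0.0065, "tz": -0.0035, "roll": 0},
    {"tx": -0.0068, "ty": 0.0065, "tz": -0.0035, "roll": 0}
  ]
}}

```text
clock: 18.9
tool_pos: [507.7, 125.1, 18.8]
ee_rot: [-0.014, 0.087, 0.996, -0.01]
force: [-10.7, -8.5, 2.0]
width: 27.0
```

```bash
python3 f.py; python3 look.py 11; python3 f.py
```

```text
Fx' -9.1 Fy' -10.2 Fz 2.0  tcp bed 0.5 -0.1 mom [-2.37  2.73  0.21]
tool z in bed x,y: -0.0268 -0.0223
t 18.9 pos [507.7 125.1  18.8] yaw 169.99 tilt 2.0 F [-10.66  -8.54   1.97] w 27.0 j [ 0.55  0.49 -0.47 -0.   -0.65 -0.72]
shift [ 0.0044 -0.0055  0.0001] roll -0.0059
Fx' -8.4 Fy' -11.4 Fz 0.6  tcp bed 0.5 -0.1 mom [-2.43  2.67  0.25]
tool z in bed x,y: -0.0268 -0.0223
```

View pics/scene11.png

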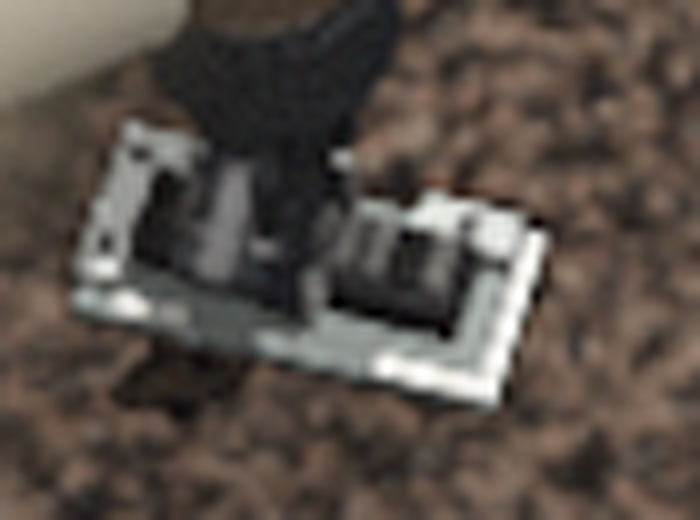

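Both pushes are steady at about 9–10 N, with almost no floor load. The tool leans 0.035 rad (limit 0.06), and its position hasn't changed since contact. Handing in.

```bash
python3 - <<'E'
from bench import r,job
print(job.hand_in());
E
python3 f.py
```

```text
the job is handed in; nothing more can be done
None
the job is handed in; nothing more can be done
```

I picked up the larger black rack, set it down in the grey fixture and slid it into the corner. I handed the job in at about 19 s, still gripping it. No verdict was reported.

**Position:** The last picture showed the left end at the end stop and the 10 mm gap open at the other end. The measured tool position stopped at bed (0.5, -0.1) mm. With the rack held about 1.5 mm forward of the tool along its length, the rack itself is close to home at (1, 1) mm. The position did not change as I pushed harder.

**Forces:** At the last readings the wrist push was about 8–9 N towards the long stop and 10–11 N towards the end stop. The vertical force was about 1–2 N. Friction takes part of this, so I worked out that both stops carry more than 1 N; I could not measure the stop forces directly.

**What was less clean:**
- **Gripper lean:** Repeated pushes made the gripper lean, so I backed off to the lips once to straighten it. The final lean was 0.035 rad, and the tool had risen about 0.4 mm. I expect the rack leans no more than the gripper (limit 0.06 rad), but I did not measure its tilt directly.
- **Rack measurement:** Camera readings of the rack's near edge disagreed by several mm across its width, so I relied on the fingers centring it.
- **Bystanders:** The arm's path stayed clear of the bottle, vial, timer and cup. I did not check their positions again in a final picture.

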